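# Hook the parts case out of the bench shelf and stack it

## Robot

A 7-joint arm with a two-finger parallel gripper is mounted at the origin on the work surface. World frame = base frame: x ahead of the robot, y to its left, z up, the work surface at z = 0. Lengths are in m, angles in rad, forces in N, time in s.
With the tool pointing down it reaches from about 0.4 to 0.875 m from the base axis. Payload 19.3 kg.
Tool frame: the origin (TCP) lies midway between the tips of the shut fingers; the grasp point (between the pads) lies robot.tcp_to_grasp behind it (robot.tcp_to_grasp is the distance from the TCP to the grasp point, in m); z points along the fingers, y is the line along which they close (so a half turn about z gives the same grasp; the last joint's range is limited). The gripper opens to 85 mm and grips with 20 to 120 N. Pads are 22 mm wide; open, the fingers measure 114 mm over their backs; the gripper's body (76 mm by 85 mm) begins 54 mm behind the grasp point. The pads swing forward as they close: fully open they stand 13 mm farther back than shut.
Start: joints at [-1.419, 0.521, -0.036, 1.599, 0.021, 1.021, -0.113], TCP at [0.138, 0.61, 0.192] pointing down, gripper open.
Joint ranges: [-2.91, 2.91], [-0.3, 2.13], [-1.5, 1.42], [0.17, 2.43], [-1.26, 4.41], [0.16, 1.93], [-2.52, 2.52]. Speed limits (rad/s): [1.89, 1.89, 2.39, 2.39, 3.01, 3.01, 3.01].

## Interface

Orientations are given as a unit quaternion [w, x, y, z].
In Python, from cell import robot gives the robot as it stands.
- The arm moves only by the tool drive_tool, never from a script. Its argument "deltas" is a list that holds one entry, the list of rows, each a list of 7 numbers: the turn, a rotation vector about the tool's x, y, z normalised to -1 to 1, where 1 is 180 degrees, then the shift along the tool's x, y, z normalised to -1 to 1, where 1 is 0.4 m, then the opening, from -1 (shut) to 1 (fully open). In form: [[[ax, ay, az, dx, dy, dz, gripper], ...]]. A call has 1 to 12 rows; each row is the pose to reach, as a shift and turn from the pose commanded when the call began, along the tool's axes at that moment, turning the shorter way round; what a row does not reach only later rows make up. A row lasts 1/8 s, in which the tool goes at most 62.5 mm and 10.7 degrees, less where a joint would pass 70% of its speed; a pose out of reach is approached as far as the arm can. A call with a number of a shift or a turn outside -1 to 1 is refused whole. A call with a gripper value outside its range is refused whole. The fingers move at their own pace and stop on an object; the grip force is fixed at half the most. Time passes only in rows, so rows that repeat a pose let the fingers close. It gives the time, the measured TCP pose, the force, the opening and the grip force at its end, in the units of the state.
- robot.sense(): the state, without advancing time (a new reading comes with each control period).
- robot.capture(name): name is "scene" or "side" or "wrist"; returns (picture, depth): 384x512x3 uint8, red, green, blue; 384x512 float32, m along the optical axis (not along the pixel's ray), 0 where there is no reading.
- robot.calibration(name): a dict with "K" (3x3 intrinsics, pixels), "rvec" (rotation vector, rad) and "tvec" (3), from world to camera coordinates, as OpenCV has them; the wrist camera has in their place "hand_eye" (4x4, takes a point from camera to tool coordinates, whose origin is the TCP and whose axes are the flange's). Camera axes: x right, y down, z forward; pixel columns grow to the right and rows downward; lengths in m; the calibration is good to about 2 mm. A picture is of the moment at which its call begins: read the wrist's pose just before it. calibration takes no time and is no camera call.
- robot.sign_off(): hands the job in; it is judged then, once.
Trained networks look in the newest picture that a camera, given by its name, has taken for a name from the list of things; names that differ only in an ending like _2 or _b are one class to them, and where a whole thing is asked for, a point or a joint stands for the part that bears it (a point fixed in the world has none). Each returns a list of dicts, best first, with "p" (0 to 1); they miss things now and then, are a little off and sometimes report something else, mostly with a low value. They report only what shows in the picture. A call takes as long as a camera call. They do not tell look-alikes from the thing itself.
- robot.spot_in(camera, target): "point" ([x, y, z] in m, in world coordinates, good to about 4 mm: the middle of the surface that is visible of it).
The state is a dict: "time_s": time; "q": joint angles; "joint_velocities": joint speeds; "joint_efforts": joint torques, N m; "tool_pos": TCP position; "orientation": TCP orientation; "ft_force": force on the tool from outside, world axes, zero at the start; "wrist_torque": the same for the moment, N m; "gripper_width": finger opening in m; "grip_force": force on a finger pad.
Only numpy, scipy, OpenCV 4.12 (cv2) and the standard library are available. Lean on these libraries where they do the work, as an engineer would, in place of code of your own. Each camera call takes 0.05 s, during which the arm holds its last target. There are 200 camera calls.

## Task

Using the wooden-handled pull hook, not the fingers, drag the blue-lidded parts case by its front lip all the way out from under the wire shelf, then put the hook back down on its black mat, standing on its handle as it was. Then set the blue-lidded case gently on top of the grey-lidded one, without dropping it, so that its four feet sit fully down in the four corner recesses of the grey lid. Leave the grey-lidded case, the shelf and everything else where they stand.

Things in the scene. Friction and masses are not known exactly. Their poses are not given: they have to be found in the camera images.
- case: Blue-lidded white case (mm): 100 (x) x 64 (y) x 47 high, about 0.4 kg, vertical sides, lid fixed. Origin: footprint centre, at the feet's undersides. Feet 12 wide, 7 tall, tapered, at x +-38, y +-20. Pull lip on the -x end, facing the shelf's front: ledge 19 high from the wall (x -50) to x -73; upright lip x -69 to -73, y +-22, top at 35; hook into the gap x -50 to -69. Slides with 1-5 N.
- base: Grey-lidded case on the bench, shape, size, origin and axes as case, about 0.6 kg, loose. Its lid has four square corner recesses 16 x 16 mm, 5 deep, centred at x +-38, y +-20, floors 42 above its origin: a case stacked properly has its origin 42 mm above this one's, straight over it and lined up (either end may be to the front).
- shelf: Low steel wire riser shelf, fixed on the bench, 240 deep (x) x 180 wide (y) x 140 mm high; open below, wire top's underside at 132 mm, 160 mm free between its legs, side rails at 60 mm height. Origin: centre of its footprint at bench level. Open front at x -120: things come out towards its -x.
- hook: Pull hook, loose, 0.14 kg, standing on its mat. Dark wood handle 80 (x -40 to 40) x 22 (y) x 30 mm high, flat sides and base; origin: centre of the handle's underside. A 7 mm steel rod runs from its front along +x, centre 24.5 mm above the underside, to x 180, there bends straight down to 2 mm above underside level. Mass centre about 12 mm ahead of the origin.
- hook_tip (a point): Lowest point of the hook's downward tip: x 180, y 0, z 2 mm in the hook's frame; axes as the hook's.
- mat: Flat black rubber mat, fixed, 280 (x) x 90 (y) x 3 mm thick, the hook's resting place; origin: centre of its underside at bench level. The hook starts about 70 mm to -x of its centre, pointing along the mat's +x.
- jar: Amber glass jar with black lid, 64 mm across, 74 mm high, loose bystander; origin: centre of its underside.
- dome: Clear dome on a blue base, 80 mm across, 90 mm high, loose fragile bystander; origin: centre of its underside.
- drivers: Round dark stand with small screwdrivers, 80 mm across, 94 mm high, loose bystander; origin: centre of its underside.
Things that resemble listed ones, but are neither listed nor needed, are in the scene too. What is shaped like the case but pink or purple is not meant.

How it is judged:
By the outcome, as a careful person would: the job done as asked, in the order asked, and still so for the second after the job is handed in, with the robot touching nothing.
It also fails if it takes over 67 s, if anything falls off the work surface, if the arm or the gripper's body presses on something with over 40 N, if the wrist force passes 120 N, or if a joint passes its speed limit or range.

## Working session

There is one attempt and no reset: what is moved stays moved. The work goes in short steps, Python scripts to look and compute and a tool call to move; the robot and the scene stay as the last step left them, time stands still between calls to the robot, and variables do not carry over. Pictures are saved under pics/ and viewed, at most 10 in all, crops included, and the job is handed in when it is done.

Besides the shell and the picture viewer there is one more tool, called after "Call:" by a JSON object that holds its "name" and its "arguments". drive_tool: Moves the arm, as the interface text tells. Its arguments: {"type":"object","properties":{"deltas":{"type":"array","items":{"type":"array","items":{"type":"array","items":{"type":"number"}}}}},"required":["deltas"]}

```bash
ls; mkdir -p pics
cat > h.py <<'E'
import numpy as np, cv2
from scipy.spatial.transform import Rotation as R
from cell import robot
def save(name,fn):
    p,d=robot.capture(name); cv2.imwrite('pics/'+fn+'.png',p[:,:,::-1]); np.save('pics/'+fn+'.npy',d); return p,d
def cam(name,s=None):
    """K, Rcw, t: camera->world"""
    c=robot.calibration(name); K=np.array(c['K'])
    if name=='wrist':
        s=s or robot.sense(); o=s['orientation']; Rt=R.from_quat([o[1],o[2],o[3],o[0]]).as_matrix()
        H=np.array(c['hand_eye']); return K,Rt@H[:3,:3],Rt@H[:3,3]+np.array(s['tool_pos'])
    Rw=R.from_rotvec(np.ravel(c['rvec'])).as_matrix(); return K,Rw.T,-Rw.T@np.ravel(c['tvec'])
def cloud(d,C):
    K,Rm,t=C; v,u=np.indices(d.shape); P=np.stack([(u-K[0,2])/K[0,0]*d,(v-K[1,2])/K[1,1]*d,d],-1)
    P=P@Rm.T+t; P[d<=0]=np.nan; return P
def proj(p,C):
    K,Rm,t=C; q=K@(Rm.T@(np.array(p)-t)); return q[:2]/q[2]
E
python3 - <<'E'
from h import *
s=robot.sense(); print({k:np.round(v,3) for k,v in s.items()}, robot.tcp_to_grasp)
for c in ['scene','side','wrist']:
    save(c,c+'0'); C=cam(c); print(c,np.round(C[2],3),np.round(C[1][:,2],2))
    for t in ['case','base','shelf','hook','hook_tip','mat','jar','dome','drivers']:
        print(c,t,[(np.round(r['point'],3).tolist(),round(r['p'],2),np.round(proj(r['point'],C)).tolist()) for r in robot.spot_in(c,t)[:4]])
E
python3 -c "
import cv2,numpy as np
a=[cv2.imread(f'pics/{c}0.png') for c in('scene','side')]
cv2.imwrite('pics/m0.png',cv2.resize(a[0],(800,600)));cv2.imwrite('pics/m1.png',cv2.resize(a[1],(800,600)))"
```

```text
pics
{'time_s': np.float64(0.0), 'q': array([-1.419,  0.522, -0.036,  1.6  ,  0.021,  1.021, -0.113]), 'joint_velocities': array([ 0.001, -0.002,  0.001, -0.001, -0.   , -0.   ,  0.   ]), 'joint_efforts': array([-1.0000e-03, -9.2711e+01,  1.9790e+00, -3.6994e+01,  1.8000e-02,
        8.0000e-03,  0.0000e+00]), 'tool_pos': array([0.137, 0.609, 0.192]), 'orientation': array([-0.   ,  0.111,  0.994, -0.001]), 'ft_force': array([-0.692, -1.026,  0.537]), 'wrist_torque': array([ 0.018, -0.029, -0.02 ]), 'grip_force': np.float64(0.0), 'gripper_width': np.float64(0.085)} 0.0187
scene [1.435 0.02  1.497] [-0.53  0.01 -0.85]
scene case [([0.508, 0.522, 0.046], 0.77, [398.0, 190.0]), ([0.34, 0.539, 0.048], 0.75, [396.0, 152.0]), ([0.539, 0.328, 0.045], 0.72, [344.0, 197.0]), ([0.348, 0.155, 0.045], 0.72, [293.0, 153.0])]
scene base [([0.531, -0.325, 0.046], 0.56, [159.0, 193.0])]
scene shelf [([0.54, 0.318, 0.134], 0.93, [345.0, 183.0]), ([0.699, -0.049, 0.03], 0.32, [236.0, 239.0])]
scene hook [([0.697, -0.055, 0.027], 0.83, [234.0, 239.0])]
scene hook_tip [([0.7, -0.049, 0.032], 0.62, [236.0
[... 589 characters left out ...]
8], 0.88, [252.0, 124.0])]
side hook [([0.691, -0.068, 0.034], 0.56, [319.0, 206.0])]
side hook_tip [([0.694, -0.066, 0.031], 0.49, [319.0, 206.0])]
side mat [([0.673, -0.023, 0.004], 0.85, [309.0, 203.0])]
side jar [([0.529, -0.468, 0.072], 0.63, [303.0, 316.0])]
side dome [([0.72, -0.317, 0.056], 0.62, [354.0, 261.0]), ([0.518, -0.337, 0.046], 0.44, [286.0, 280.0])]
side drivers [([0.713, 0.263, 0.033], 0.96, [300.0, 145.0])]
wrist [0.055 0.629 0.373] [ 0.32 -0.07 -0.95]
wrist case [([0.317, 0.546, 0.042], 0.72, [237.0, 320.0]), ([0.282, 0.336, 0.021], 0.58, [72.0, 317.0])]
wrist base []
wrist shelf []
wrist hook []
wrist hook_tip []
wrist mat []
wrist jar []
wrist dome []
wrist drivers []
```

View pics/m0.png

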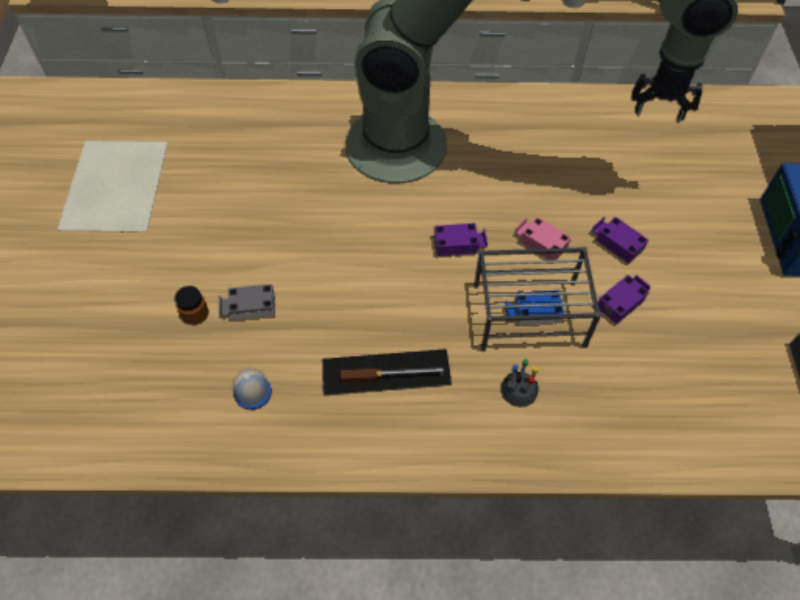

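View pics/m1.png

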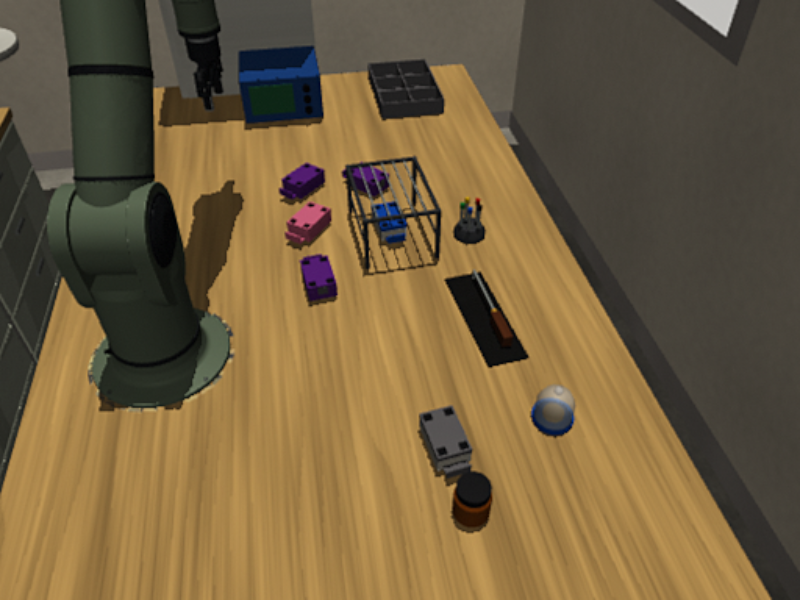

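The blue case is under the shelf with its lip towards world -y (m0 near 535,305). The hook is on its mat, pointing +y (handle 358,375, tip 443,371). The grey base is at 248,302 beside the jar, and the dome is at 252,388.

```bash
cat >> h.py <<'E'
def go(p,yaw,g=None,s=None):
    """row to TCP p (world), tool-down with tool x at world angle yaw deg"""
    s=s or robot.sense(); o=s['orientation']; Rt=R.from_quat([o[1],o[2],o[3],o[0]])
    y=np.radians(yaw); x=np.array([np.cos(y),np.sin(y),0]); z=np.array([0,0,-1.]); G=R.from_matrix(np.stack([x,np.cross(z,x),z],1))
    rv=(Rt.inv()*G).as_rotvec()/np.pi; d=Rt.inv().apply(np.array(p)-s['tool_pos'])/0.4
    print('row',np.round(np.r_[rv,d],4).tolist(),'rows>=',round(max(np.linalg.norm(d)*.4/.0625,np.linalg.norm(rv)*180/10.7),1))
E
python3 - <<'E'
from h import *
go([.45,.42,.30],90); print(robot.calibration('wrist')['K'])
# shelf / base / hook estimates from fixed cams
for c in ['scene','side']:
    P=cloud(np.load(f'pics/{c}0.npy'),cam(c)); im=cv2.imread(f'pics/{c}0.png').astype(int)
    b,g,r=[im[...,i] for i in range(3)]; X,Y,Z=[P[...,i] for i in range(3)]
    def rep(n,m):
        q=P[m]; 
        if len(q)<5: print(c,n,'none');return
        (cx,cy),(w,h),a=cv2.minAreaRect(q[:,:2].astype(np.float32)); print(c,n,len(q),'c',round(cx,3),round(cy,3),'wh',round(w,3),round(h,3),'ang',round(a,1),'z',np.round(np.percentile(q[:,2],[5,50,95]),3))
    rg=(X>.4)&(X<.7)&(Y>.15)&(Y<.5)
    rep('shelftop',rg&(Z>.12)&(Z<.16))
    rep('blue',rg&(Z>.03)&(Z<.06)&(b>r+60))
    rep('base',(X>.45)&(X<.62)&(Y>-.42)&(Y<-.25)&(Z>.042)&(Z<.055))
    rep('mat',(X>.6)&(X<.76)&(Y>-.2)&(Y<.2)&(Z<.015)&(r<50))
    rep('handle',(X>.6)&(X<.76)&(Y>-.2)&(Y<.2)&(Z>.02)&(r>b+25)&(r<200))
    rep('rod',(X>.6)&(X<.76)&(Y>-.03)&(Y<.2)&(Z>.015)&(Z<.05))
E
```

```text
row [-0.0, 0.0, 0.4294, -0.8664, -0.2907, -0.2688] rows>= 7.2
[[333.90570969   0.         256.39593379]
 [  0.         333.90570969 195.48044456]
 [  0.           0.           1.        ]]
scene shelftop 1248 c 0.533 0.313 wh 0.186 0.241 ang 2.3 z [0.131 0.138 0.145]
scene blue 236 c 0.529 0.321 wh 0.057 0.122 ang 3.5 z [0.041 0.047 0.053]
scene base 395 c 0.521 -0.321 wh 0.07 0.099 ang 7.1 z [0.043 0.046 0.052]
scene mat 1496 c 0.68 -0.012 wh 0.093 0.276 ang 5.6 z [-0.003  0.003  0.009]
scene handle 163 c 0.667 0.048 wh 0.036 0.324 ang 16.1 z [0.026 0.033 0.106]
scene rod 98 c 0.677 0.089 wh 0.042 0.241 ang 16.4 z [0.023 0.03  0.034]
side shelftop 728 c 0.529 0.314 wh 0.181 0.25 ang 2.7 z [0.132 0.139 0.143]
side blue 156 c 0.526 0.32 wh 0.062 0.128 ang 1.5 z [0.035 0.047 0.052]
side base 711 c 0.516 -0.323 wh 0.066 0.104 ang 6.7 z [0.043 0.047 0.05 ]
side mat 1240 c 0.673 0.025 wh 0.099 0.361 ang 7.6 z [-0.     0.004  0.008]
side handle 135 c 0.674 0.049 wh 0.056 0.328 ang 15.7 z [0.029 0.033 0.106]
side rod 81 c 0.67 0.091 wh 0.041 0.241 ang 18.2 z [0.024 0.03  0.036]
```

Call:
{"name": "drive_tool", "arguments": {"deltas": [[[0,0,0.429,-0.87,-0.29,-0.27,1],[0,0,0.429,-0.87,-0.29,-0.27,1],[0,0,0.429,-0.87,-0.29,-0.27,1],[0,0,0.429,-0.87,-0.29,-0.27,1],[0,0,0.429,-0.87,-0.29,-0.27,1],[0,0,0.429,-0.87,-0.29,-0.27,1],[0,0,0.429,-0.87,-0.29,-0.27,1],[0,0,0.429,-0.87,-0.29,-0.27,1],[0,0,0.429,-0.87,-0.29,-0.27,1]]]}}

```text
time_s: 2.62
tool_pos: [0.4504, 0.4207, 0.3001]
orientation: [-0.0, 0.705, 0.709, -0.0]
ft_force: [0.1, -0.6, 0.2]
gripper_width: 0.0855
grip_force: 0.0
```

Run:
```python
from h import *
s=robot.sense(); print(np.round(s['tool_pos'],4),np.round(s['orientation'],4),np.round(s['q'],3),np.abs(s['joint_velocities']).max())
go([.53,.36,.30],90)
```

```text
[0.4504 0.4207 0.3001] [-2.000e-04  7.050e-01  7.092e-01 -3.000e-04] [-1.09   0.439  0.362  1.497 -0.16   1.236 -0.701] 0.014873925047420956
row [-0.0002, 0.0001, 0.0019, -0.153, 0.1981, 0.0002] rows>= 1.6
```

Call:
{"name": "drive_tool", "arguments": {"deltas": [[[0,0,0,-0.16,0.2,0,1],[0,0,0,-0.16,0.2,0,1],[0,0,0,-0.16,0.2,0,1],[0,0,0,-0.16,0.2,0,1]]]}}

```text
time_s: 3.12
tool_pos: [0.5306, 0.3571, 0.3002]
orientation: [-0.0, 0.705, 0.709, -0.0]
ft_force: [-0.3, 0.0, 0.2]
gripper_width: 0.0857
grip_force: 0.0
```

```bash
cat >> h.py <<'E'
def rep(n,P,m):
    q=P[m&np.isfinite(P[...,2])]
    if len(q)<5: print(n,'none');return
    (cx,cy),(w,h),a=cv2.minAreaRect(q[:,:2].astype(np.float32)); print(n,len(q),'c',round(cx,4),round(cy,4),'wh',round(w,3),round(h,3),'ang',round(a,1),'z',np.round(np.percentile(q[:,2],[5,50,95]),4))
    return q
E
python3 - <<'E'
from h import *
s=robot.sense(); print(s['tool_pos'])
p,d=save('wrist','w1'); P=cloud(d,cam('wrist',s)); X,Y,Z=[P[...,i] for i in range(3)]; r,g,b=[p[...,i].astype(int) for i in range(3)]
rg=(X>.47)&(X<.6)&(Y>.2)&(Y<.45)
rep('lid',P,rg&(Z>.038)&(Z<.056)&(b>r+50)); rep('shelf',P,(Z>.12)&(Z<.16))
rep('lip',P,rg&(Z>.025)&(Z<.04)); rep('ledge',P,rg&(Z>.012)&(Z<.025))
cv2.imwrite('pics/w1b.png',cv2.resize(p[:,:,::-1],(800,600)))
E
```

```text
[0.53057135 0.35709031 0.30019568]
lid 2483 c 0.5267 0.3336 wh 0.063 0.101 ang 5.1 z [0.0448 0.0463 0.0476]
shelf 10333 c 0.5314 0.315 wh 0.18 0.24 ang 2.8 z [0.1341 0.1383 0.1403]
lip 202 c 0.5279 0.323 wh 0.059 0.125 ang 5.2 z [0.0264 0.0332 0.0396]
ledge 222 c 0.5277 0.3246 wh 0.06 0.121 ang 5.3 z [0.0167 0.0186 0.0239]
```

View pics/w1b.png

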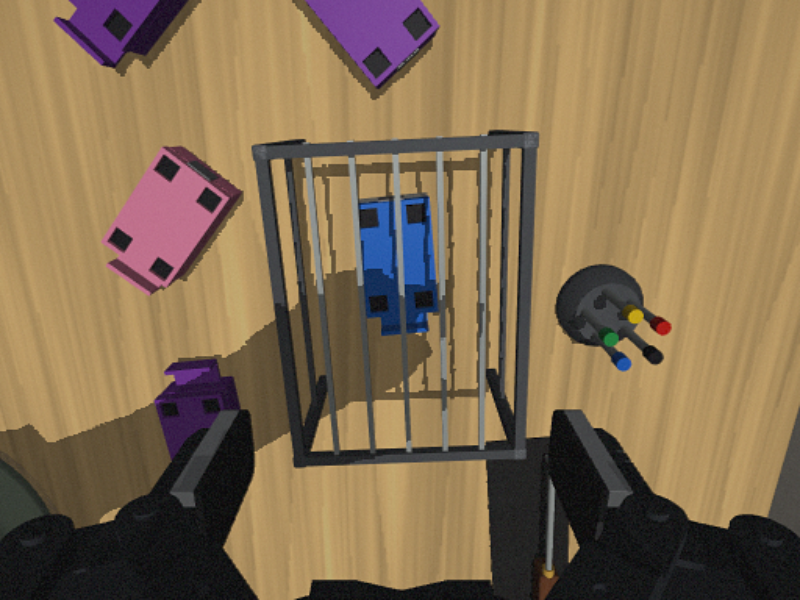

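The view shows the blue case under the wires at 398,262, with its lip at the bottom near 405,325. The shelf front is at row 460 and the hook rod is at lower right (548,520).

Call:
{"name": "drive_tool", "arguments": {"deltas": [[[0,0,0,-0.84,0.38,0.1,1],[0,0,0,-0.84,0.38,0.1,1],[0,0,0,-0.84,0.38,0.1,1],[0,0,0,-0.84,0.38,0.1,1],[0,0,0,-0.84,0.38,0.1,1],[0,0,0,-0.84,0.38,0.1,1],[0,0,0,-0.84,0.38,0.1,1]]]}}

```text
time_s: 4.05
tool_pos: [0.6843, 0.0163, 0.2597]
orientation: [0.0, 0.708, 0.706, -0.001]
ft_force: [0.2, 1.0, -0.5]
gripper_width: 0.0854
grip_force: 0.0
```

Run:
```python
from h import *
s=robot.sense(); print(s['tool_pos'],np.round(s['q'],2))
p,d=save('wrist','w2'); P=cloud(d,cam('wrist',s)); X,Y,Z=[P[...,i] for i in range(3)]; r,g,b=[p[...,i].astype(int) for i in range(3)]
rg=(X>.6)&(X<.76)&(Y>-.2)&(Y<.16)
q=rep('hook',P,rg&(Z>.018)&(Z<.05)); rep('handle',P,rg&(Z>.027)&(Z<.05)&(r>b+20)); 
rep('rod',P,rg&(Z>.018)&(Z<.05)&(Y>.0)); rep('mat',P,rg&(Z<.014)&(r<60)&(b<60))
h=q[q[:,1]<-.045]; 
for a in np.arange(-.14,.14,.02):
    k=q[(q[:,1]>a)&(q[:,1]<a+.02)]
    if len(k): print(round(a,2),len(k),np.round([k[:,0].min(),k[:,0].max(),np.median(k[:,0]),np.median(k[:,2]),k[:,1].min(),k[:,1].max()],4))
cv2.imwrite('pics/w2b.png',cv2.resize(p[:,:,::-1],(800,600)))
```

```text
[0.68428041 0.01626671 0.25970071] [-0.36  0.6   0.42  1.36 -0.24  1.23  0.07]
hook 1628 c 0.6943 0.0012 wh 0.022 0.222 ang 3.7 z [0.0278 0.0311 0.0331]
handle 897 c 0.6989 -0.0658 wh 0.021 0.087 ang 3.8 z [0.0302 0.032  0.0334]
rod 543 c 0.6908 0.0564 wh 0.007 0.112 ang 3.7 z [0.0273 0.0296 0.0311]
mat 11769 c 0.6793 -0.011 wh 0.091 0.278 ang 5.8 z [0.0009 0.0023 0.0037]
-0.12 93 [ 0.6909  0.7114  0.7017  0.0321 -0.1095 -0.1002]
-0.1 227 [ 0.6895  0.7113  0.7002  0.032  -0.1    -0.0801]
-0.08 230 [ 0.6881  0.7095  0.6987  0.032  -0.0799 -0.0601]
-0.06 235 [ 0.6868  0.7092  0.6973  0.032  -0.06   -0.0401]
-0.04 216 [ 0.6868  0.7077  0.6971  0.0312 -0.0398 -0.0205]
-0.02 84 [ 6.919e-01  6.984e-01  6.957e-01  2.990e-02 -1.990e-02 -2.000e-04]
0.0 85 [0.6906 0.697  0.6943 0.0295 0.0009 0.0198]
0.02 94 [0.6893 0.6956 0.693  0.0297 0.02   0.0399]
0.04 94 [0.6881 0.6942 0.6917 0.0297 0.0401 0.0591]
0.06 104 [0.6869 0.6929 0.6904 0.0297 0.0602 0.08  ]
0.08 100 [0.6846 0.6916 0.6881 0.0296 0.081  0.0989]
0.1 66 [0.6846 0.6904 0.6875 0.0294 0.1    0.1121]
```

View pics/w2b.png

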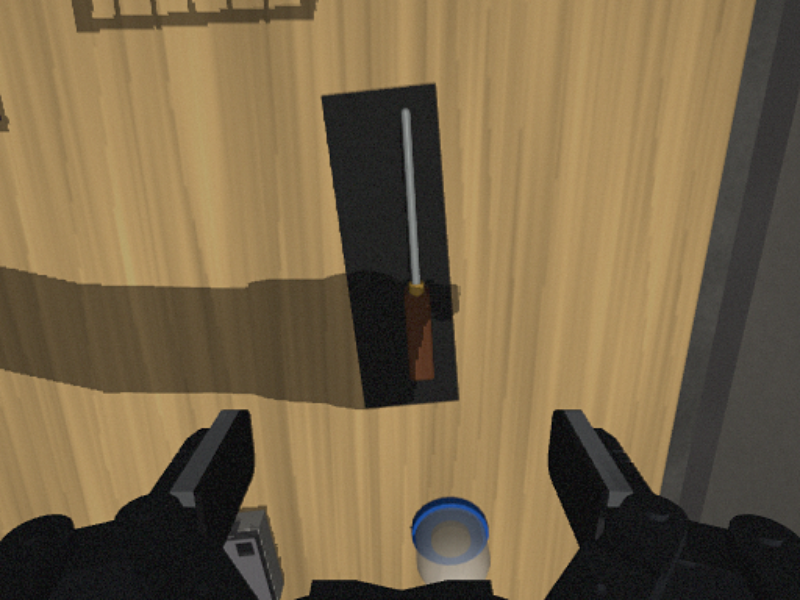

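The wrist view shows the hook on its mat, with the handle at 420,335 and the rod tip at 406,112. The dome is at 450,540 and the grey base is at the lower left.

Call:
{"name": "drive_tool", "arguments": {"deltas": [[[0,0,-0.0214,-0.203,0.0355,0.2,1],[0,0,-0.0214,-0.203,0.0355,0.35,1],[0,0,-0.0214,-0.203,0.0355,0.48,1],[0,0,-0.0214,-0.203,0.0355,0.58,1],[0,0,-0.0214,-0.203,0.0355,0.634,1],[0,0,-0.0214,-0.203,0.0355,0.634,1],[0,0,-0.0214,-0.203,0.0355,0.634,0.2],[0,0,-0.0214,-0.203,0.0355,0.634,-0.4],[0,0,-0.0214,-0.203,0.0355,0.634,-0.9],[0,0,-0.0214,-0.203,0.0355,0.634,-0.9],[0,0,-0.0214,-0.203,0.0355,0.634,-0.9]]]}}

```text
time_s: 5.48
tool_pos: [0.6983, -0.061, 0.0071]
orientation: [0.0, 0.683, 0.731, 0.0]
ft_force: [-1.1, 0.9, 0.3]
gripper_width: 0.0046
grip_force: 0.0
```

Run:
```python
from h import *
s=robot.sense(); print({k:np.round(v,3) for k,v in s.items()})
p,d=save('wrist','w3'); 
p2,d2=save('side','s3')
a=cv2.resize(p[:,:,::-1],(400,300)); b=cv2.resize(p2[150:270,260:420,::-1],(400,300),interpolation=cv2.INTER_CUBIC)
cv2.imwrite('pics/m3.png',np.hstack([a,b]))
```

```text
{'time_s': np.float64(5.475), 'q': array([-0.178,  0.881,  0.306,  1.508, -0.329,  0.803,  0.321]), 'joint_velocities': array([ 0.001,  0.003, -0.   ,  0.   , -0.002, -0.002,  0.001]), 'joint_efforts': array([-7.40000e-02, -1.13584e+02,  1.41600e+01, -2.96220e+01,
        1.50000e-02,  5.00000e-03, -1.00000e-03]), 'tool_pos': array([ 0.698, -0.061,  0.007]), 'orientation': array([0.   , 0.683, 0.731, 0.   ]), 'ft_force': array([-1.057,  0.888,  0.251]), 'wrist_torque': array([-0.017,  0.004,  0.022]), 'grip_force': np.float64(0.0), 'gripper_width': np.float64(0.005)}
```

View pics/m3.png

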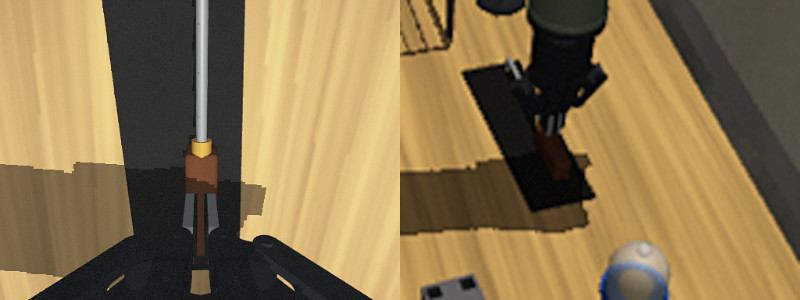

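Run:
```python
from h import *
s=robot.sense(); d=np.load('pics/w3.npy'); P=cloud(d,cam('wrist',s))
for v in range(180,380,10):
    r=P[v]; print(v,[tuple(np.round(1000*r[u]).tolist()) for u in (236,243,250,257,264,272,280)])
```

```text
180 [(684.0, -31.0, 2.0), (688.0, -31.0, 2.0), (692.0, -23.0, 27.0), (696.0, -23.0, 29.0), (699.0, -22.0, 29.0), (705.0, -30.0, 2.0), (710.0, -29.0, 3.0)]
190 [(684.0, -37.0, 2.0), (689.0, -32.0, 19.0), (693.0, -27.0, 31.0), (696.0, -27.0, 32.0), (700.0, -27.0, 30.0), (704.0, -31.0, 19.0), (710.0, -35.0, 3.0)]
200 [(685.0, -44.0, 2.0), (689.0, -33.0, 31.0), (693.0, -32.0, 32.0), (696.0, -32.0, 32.0), (700.0, -32.0, 32.0), (704.0, -32.0, 31.0), (711.0, -42.0, 2.0)]
210 [(686.0, -39.0, 30.0), (690.0, -38.0, 32.0), (693.0, -37.0, 33.0), (697.0, -37.0, 33.0), (700.0, -37.0, 32.0), (704.0, -37.0, 32.0), (711.0, -48.0, 2.0)]
220 [(685.0, -56.0, 2.0), (690.0, -43.0, 32.0), (694.0, -43.0, 32.0), (697.0, -42.0, 33.0), (701.0, -42.0, 32.0), (705.0, -42.0, 32.0), (712.0, -54.0, 3.0)]
230 [(686.0, -63.0, 2.0), (690.0, -49.0, 32.0), (694.0, -48.0, 32.0), (697.0, -48.0, 32.0), (701.0, -48.0, 32.0), (705.0, -48.0, 32.0), (712.0, -61.0, 2.0)]
240 [(686.0, -69.0, 3.0), (691.0, -54.0, 33.0), (694.0, -54.0, 32.0), (698.0, -54.0, 32.0), (701.0, -54.0, 32.0), (706.0, -54.0, 31.0), (713.0, -68.0, 2.0)]
25
[... 1379 characters left out ...]
702.0, -49.0, 103.0), (704.0, -47.0, 105.0)]
340 [(691.0, -43.0, 115.0), (693.0, -64.0, 92.0), (699.0, -147.0, 1.0), (704.0, -145.0, 2.0), (709.0, -144.0, 3.0), (702.0, -52.0, 104.0), (703.0, -43.0, 113.0)]
350 [(691.0, -45.0, 116.0), (694.0, -67.0, 93.0), (700.0, -157.0, -1.0), (705.0, -157.0, -1.0), (710.0, -156.0, -1.0), (704.0, -66.0, 93.0), (703.0, -42.0, 119.0)]
360 [(692.0, -48.0, 117.0), (694.0, -68.0, 97.0), (700.0, -166.0, -1.0), (706.0, -166.0, -1.0), (710.0, -165.0, -0.0), (704.0, -67.0, 97.0), (703.0, -43.0, 121.0)]
370 [(692.0, -54.0, 115.0), (694.0, -69.0, 100.0), (701.0, -176.0, -1.0), (706.0, -176.0, -2.0), (711.0, -176.0, -2.0), (704.0, -67.0, 101.0), (703.0, -45.0, 123.0)]
```

Run:
```python
from h import *
H=np.array(robot.calibration('wrist')['hand_eye']); K=np.array(robot.calibration('wrist')['K'])
print(np.round(H,3))
for f in ['w2','w3']:
    d=np.load(f'pics/{f}.npy'); T=cloud(d,(K,H[:3,:3],H[:3,3]))
    m=np.isfinite(T[...,2])&(np.abs(T[...,1])<.07)&(np.abs(T[...,0])<.035)&(T[...,2]<.015)
    q=T[m]; print(f,'zmax',np.round(np.percentile(q[:,2],[50,90,99,100]),4))
    i=q[:,2]>np.percentile(q[:,2],97); print(np.round(q[i][::max(1,i.sum()//8)],3).tolist())
    # open finger: hist of y at z slices
    for a in np.arange(-.06,.02,.01):
        k=q[(q[:,2]>a)&(q[:,2]<a+.01)]
        if len(k): print(round(a,2),len(k),np.round([k[:,0].min(),k[:,0].max(),np.abs(k[:,1]).min(),np.abs(k[:,1]).max()],3))
```

```text
[[-0.001 -0.945 -0.327  0.085]
 [ 1.    -0.001 -0.001 -0.   ]
 [ 0.001 -0.327  0.945 -0.181]
 [ 0.     0.     0.     1.   ]]
w2 zmax [-0.1034 -0.0699 -0.0552 -0.0509]
[[0.012, -0.049, -0.055], [0.012, -0.043, -0.057], [0.009, 0.042, -0.053], [0.008, 0.042, -0.056], [0.007, -0.043, -0.059], [0.002, 0.043, -0.055], [-0.001, 0.042, -0.057], [-0.005, -0.043, -0.056], [-0.01, 0.043, -0.057]]
-0.06 799 [-0.01   0.013  0.042  0.055]
w3 zmax [-0.0748  0.0076  0.0087  0.01  ]
[[0.035, -0.065, 0.009], [0.027, 0.037, 0.008], [0.02, 0.059, 0.008], [0.01, 0.054, 0.008], [0.002, -0.064, 0.008], [-0.006, 0.043, 0.009], [-0.014, -0.065, 0.009], [-0.024, 0.054, 0.008], [-0.034, 0.052, 0.008]]
-0.06 754 [0.007 0.013 0.002 0.016]
-0.05 485 [-0.01   0.013  0.002  0.016]
-0.04 20 [0.006 0.011 0.002 0.006]
-0.03 2892 [-0.035  0.035  0.     0.011]
-0.02 102 [0.027 0.035 0.005 0.011]
-0.01 65 [0.027 0.03  0.007 0.011]
0.0 19005 [-0.035  0.035  0.004  0.07 ]
0.01 1 [-0.014 -0.014  0.045  0.045]
```

The depth data show the real fingertips about 38 mm behind the reported TCP, so the fingers closed above the handle and touched nothing. I'll open, go 38 mm lower and try again.

Call:
{"name": "drive_tool", "arguments": {"deltas": [[[0,0,0,0,0,0,1],[0,0,0,0,0,0,1],[0,0,0,0,0,0,1],[0,0,0,0,0,0,1],[0,0,0,0,0,0.05,1],[0,0,0,0,0,0.08,1],[0,0,0,0,0,0.08,1]]]}}

```text
time_s: 6.45
tool_pos: [0.6972, -0.0609, -0.0268]
orientation: [-0.001, 0.683, 0.731, -0.001]
ft_force: [-0.1, 0.5, 0.9]
gripper_width: 0.0854
grip_force: 0.0
```

Call:
{"name": "drive_tool", "arguments": {"deltas": [[[0,0,0,0,0,0.015,1],[0,0,0,0,0,0.015,0.2],[0,0,0,0,0,0.015,-0.4],[0,0,0,0,0,0.015,-0.9],[0,0,0,0,0,0.015,-0.9]]]}}

```text
time_s: 7.08
tool_pos: [0.6985, -0.061, -0.0306]
orientation: [0.0, 0.683, 0.731, 0.0]
ft_force: [-0.5, -0.3, -1.9]
gripper_width: 0.021
grip_force: 58.7
```

Call:
{"name": "drive_tool", "arguments": {"deltas": [[[0,0,0,0,0,-0.05,-0.9],[0,0,0,0,0,-0.12,-0.9],[0,0,0,0.03,-0.1,-0.15,-0.9],[0,0,0,0.06,-0.22,-0.15,-0.9],[0,0,0,0.1,-0.32,-0.15,-0.9],[0,0,0,0.128,-0.379,-0.15,-0.9],[0,0,0,0.128,-0.379,-0.15,-0.9],[0,0,0,0.128,-0.379,-0.15,-0.9]]]}}

```text
time_s: 8.07
tool_pos: [0.5447, -0.0204, 0.0298]
orientation: [0.001, 0.683, 0.731, 0.001]
ft_force: [-0.4, -0.0, -1.5]
gripper_width: 0.0206
grip_force: 59.2
```

Run:
```python
from h import *
s=robot.sense(); print(s['tool_pos'],s['gripper_width'],s['ft_force'],s['wrist_torque'])
for c in ['scene','side']:
    p,d=save(c,c+'4'); P=cloud(d,cam(c)); X,Y,Z=[P[...,i] for i in range(3)]
    q=rep(c,P,(X>.5)&(X<.58)&(Y>.06)&(Y<.17)&(Z>.02)&(Z<.12))
    for a in np.arange(.06,.17,.02):
        k=q[(q[:,1]>a)&(q[:,1]<a+.02)]
        if len(k): print(round(a,2),len(k),np.round([np.median(k[:,0]),k[:,2].min(),k[:,2].max(),np.median(k[:,2]),k[:,1].max()],4))
    print([(np.round(r['point'],3),r['p']) for r in robot.spot_in(c,'hook_tip')[:2]])
s=robot.sense(); p,d=save('wrist','w4'); P=cloud(d,cam('wrist',s)); X,Y,Z=[P[...,i] for i in range(3)]
q=rep('w',P,(X>.5)&(X<.59)&(Y>.03)&(Y<.2)&(Z>.05)&(Z<.13))
for a in np.arange(.03,.2,.02):
    k=q[(q[:,1]>a)&(q[:,1]<a+.02)]
    if len(k): print(round(a,2),len(k),np.round([np.median(k[:,0]),np.median(k[:,2]),k[:,1].max()],4))
```

```text
[ 0.54467873 -0.02043075  0.02978393] 0.020639404264065183 [-0.43882472 -0.04425133 -1.54504696] [ 0.01728673 -0.0351721  -0.05843571]
scene 59 c 0.5363 0.1058 wh 0.014 0.088 ang 8.4 z [0.0764 0.0895 0.0941]
0.06 12 [0.5398 0.0835 0.0944 0.0909 0.0795]
0.08 10 [0.5404 0.0873 0.0974 0.0901 0.0967]
0.1 13 [0.5369 0.0792 0.0927 0.0884 0.1179]
0.12 12 [0.5347 0.0803 0.0953 0.0902 0.1385]
0.14 12 [0.5356 0.0682 0.0921 0.0835 0.15  ]
[(array([0.545, 0.003, 0.094]), 0.5)]
side 12 c 0.5276 0.1327 wh 0.026 0.004 ang 79.5 z [0.0749 0.0918 0.0944]
0.1 1 [0.527  0.0923 0.0923 0.0923 0.1195]
0.12 5 [0.5289 0.0892 0.0943 0.0913 0.1386]
0.14 6 [0.528  0.0729 0.0944 0.087  0.1452]
[(array([ 0.543, -0.044,  0.096]), 0.51)]
w 3537 c 0.5385 0.0594 wh 0.007 0.059 ang 3.9 z [0.0875 0.0894 0.0908]
0.03 1008 [0.5397 0.0895 0.05  ]
0.05 1210 [0.5384 0.0894 0.07  ]
0.07 1319 [0.5371 0.0895 0.0893]
```

Call:
{"name": "drive_tool", "arguments": {"deltas": [[[0,0,0,0.1,0.007,0,-0.9],[0,0,0,0.2,0.014,0,-0.9],[0,0,0,0.28,0.019,0,-0.9],[0,0,0,0.309,0.021,0,-0.9],[0,0,0,0.309,0.021,0,-0.9],[0,0,0,0.309,0.021,0,-0.9]]]}}

```text
time_s: 9.07
tool_pos: [0.5436, 0.1021, 0.0289]
orientation: [0.0, 0.683, 0.73, -0.0]
ft_force: [1.0, -0.5, -1.4]
gripper_width: 0.0208
grip_force: 59.2
```

Run:
```python
from h import *
s=robot.sense(); print(s['tool_pos'])
ps=[]
for c in ['scene','side']:
    p,d=save(c,c+'5'); u,v=proj([.532,.2743,.05],cam(c)).astype(int); print(c,u,v)
    ps.append(cv2.resize(np.ascontiguousarray(p[v-30:v+30,u-40:u+40,::-1]),(400,300),interpolation=cv2.INTER_CUBIC))
cv2.imwrite('pics/m5.png',np.hstack(ps))
```

```text
[0.54356116 0.10212313 0.02892578]
scene 328 194
side 252 144
```

View pics/m5.png

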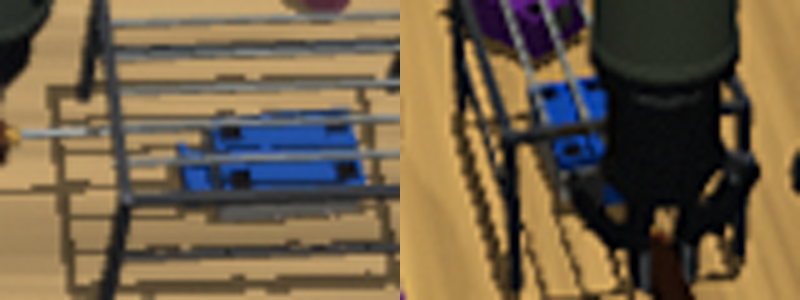

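The scene crop shows the rod passing under the front wire bar towards the lip of the blue case. The arm blocks the side view.

Call:
{"name": "drive_tool", "arguments": {"deltas": [[[0,0,0,0.004,0,0.03,-0.9],[0,0,0,0.004,0,0.06,-0.9],[0,0,0,0.004,0,0.08,-0.9],[0,0,0,0.004,0,0.095,-0.9],[0,0,0,0.004,0,0.095,-0.9],[0,0,0,0.004,0,0.095,-0.9]]]}}

```text
time_s: 9.93
tool_pos: [0.5435, 0.1053, -0.0089]
orientation: [0.0, 0.683, 0.731, 0.0]
ft_force: [0.0, 0.2, -1.2]
gripper_width: 0.0212
grip_force: 59.2
```

Call:
{"name": "drive_tool", "arguments": {"deltas": [[[0,0,0,-0.02,0,0,-0.9],[0,0,0,-0.05,-0.001,0,-0.9],[0,0,0,-0.085,-0.002,0,-0.9],[0,0,0,-0.12,-0.003,0,-0.9],[0,0,0,-0.155,-0.003,0,-0.9],[0,0,0,-0.19,-0.004,0,-0.9]]]}}

```text
time_s: 10.68
tool_pos: [0.547, 0.0282, -0.0091]
orientation: [0.0, 0.683, 0.731, 0.0]
ft_force: [0.3, 2.5, -1.4]
gripper_width: 0.021
grip_force: 59.1
```

```bash
cat >> h.py <<'E'
def lid(c,tag,ylo=.0,yhi=.45):
    s=robot.sense(); p,d=save(c,tag); P=cloud(d,cam(c,s)); X,Y,Z=[P[...,i] for i in range(3)]; r,b=p[...,0].astype(int),p[...,2].astype(int)
    return rep(c+' lid',P,(X>.42)&(X<.64)&(Y>ylo)&(Y<yhi)&(Z>.04)&(Z<.054)&(b>r+50))
E
python3 -c "
from h import *
lid('scene','c6')"
```

```text
scene lid 226 c 0.533 0.2667 wh 0.097 0.055 ang 82.8 z [0.0424 0.0464 0.052 ]
```

Call:
{"name": "drive_tool", "arguments": {"deltas": [[[0,0,0,-0.035,-0.001,0,-0.9],[0,0,0,-0.07,-0.001,0,-0.9],[0,0,0,-0.105,-0.002,0,-0.9],[0,0,0,-0.14,-0.003,0,-0.9],[0,0,0,-0.175,-0.003,0,-0.9],[0,0,0,-0.21,-0.004,0,-0.9],[0,0,0,-0.245,-0.005,0,-0.9],[0,0,0,-0.28,-0.006,0,-0.9],[0,0,0,-0.315,-0.007,0,-0.9],[0,0,0,-0.35,-0.007,0,-0.9],[0,0,0,-0.38,-0.008,0,-0.9],[0,0,0,-0.38,-0.008,0,-0.9]]]}}

```text
time_s: 12.22
tool_pos: [0.5541, -0.1239, -0.0091]
orientation: [0.0, 0.683, 0.73, -0.0]
ft_force: [-0.5, -0.1, -1.7]
gripper_width: 0.0213
grip_force: 59.1
```

```bash
python3 -c "
from h import *
lid('scene','c7');lid('side','c7s')"
```

```text
scene lid 391 c 0.5411 0.0981 wh 0.07 0.121 ang 3.7 z [0.0414 0.0466 0.0518]
side lid 244 c 0.5247 0.1106 wh 0.11 0.057 ang 78.6 z [0.0422 0.0472 0.0511]
```

Call:
{"name": "drive_tool", "arguments": {"deltas": [[[0,0,0,0.01,0,-0.01,-0.9],[0,0,0,0.01,0,-0.08,-0.9],[0,0,0,0.01,0,-0.14,-0.9],[0,0,0,0.05,0.11,-0.14,-0.9],[0,0,0,0.09,0.22,-0.14,-0.9],[0,0,0,0.1325,0.33,-0.14,-0.9],[0,0,0,0.1325,0.371,-0.14,-0.9],[0,0,0,0.1325,0.371,-0.08,-0.9],[0,0,0,0.1325,0.371,-0.01,-0.9],[0,0,0,0.1325,0.371,0.03,-0.9],[0,0,0,0.1325,0.371,0.045,-0.9],[0,0,0,0.1325,0.371,0.045,-0.9]]]}}

```text
time_s: 13.82
tool_pos: [0.6987, -0.0594, -0.0267]
orientation: [0.0, 0.682, 0.731, 0.0]
ft_force: [-0.1, -0.6, -0.6]
gripper_width: 0.0209
grip_force: 59.3
```

Call:
{"name": "drive_tool", "arguments": {"deltas": [[[0,0,0,-0.003,0,0.005,-0.9],[0,0,0,-0.003,0,0.008,-0.9],[0,0,0,-0.003,0,0.008,-0.9]]]}}

```text
time_s: 14.2
tool_pos: [0.6987, -0.0607, -0.0301]
orientation: [0.0, 0.683, 0.731, 0.0]
ft_force: [0.3, 0.2, -1.3]
gripper_width: 0.0209
grip_force: 59.3
```

Call:
{"name": "drive_tool", "arguments": {"deltas": [[[0,0,0,0,0,0.002,-0.9],[0,0,0,0,0,0.002,-0.9]]]}}

```text
time_s: 14.45
tool_pos: [0.6988, -0.0607, -0.0307]
orientation: [0.0, 0.683, 0.731, 0.0]
ft_force: [-1.3, 0.2, 4.6]
gripper_width: 0.0209
grip_force: 60.0
```

Call:
{"name": "drive_tool", "arguments": {"deltas": [[[0,0,0,0,0,0,0],[0,0,0,0,0,0,1],[0,0,0,0,0,0,1],[0,0,0,0,0,0,1],[0,0,0,0,0,-0.1,1],[0,0,0,0,0,-0.25,1],[0,0,0,0.1,-0.05,-0.4,1],[0,0,0,0.25,-0.15,-0.5,1],[0,0,0,0.37,-0.25,-0.6,1],[0,0,0,0.48,-0.35,-0.65,1],[0,0,0,0.526,-0.363,-0.65,1],[0,0,0,0.526,-0.363,-0.65,1]]]}}

```text
time_s: 15.95
tool_pos: [0.5379, 0.1435, 0.2304]
orientation: [-0.0, 0.68, 0.733, 0.001]
ft_force: [0.3, -0.6, 0.5]
gripper_width: 0.0856
grip_force: 0.0
```

Run:
```python
from h import *
s=robot.sense(); print(s['tool_pos'],np.abs(s['joint_velocities']).max())
q=lid('wrist','w8',0.0,.3)
p=cv2.imread('pics/w8.png'); P=cloud(np.load('pics/w8.npy'),cam('wrist',s)); X,Y,Z=[P[...,i] for i in range(3)]
rep('hook',P,(X>.6)&(X<.76)&(Y>-.2)&(Y<.16)&(Z>.018)&(Z<.05))
rep('shelf',P,(Z>.12)&(Z<.16))
# all incl. lip in lower z
rep('casefull',P,(X>.45)&(X<.62)&(Y>.0)&(Y<.2)&(Z>.01)&(Z<.054))
cv2.imwrite('pics/w8b.png',cv2.resize(p,(640,480)))
```

```text
[0.53787559 0.14348099 0.23040021] 0.07047452839690227
wrist lid 3905 c 0.5391 0.11 wh 0.064 0.1 ang 4.3 z [0.0449 0.0463 0.0475]
hook 753 c 0.6899 0.001 wh 0.021 0.223 ang 5.5 z [0.0223 0.0298 0.0326]
shelf 8939 c 0.5348 0.2402 wh 0.18 0.092 ang 3.4 z [0.1346 0.1386 0.1404]
casefull 5398 c 0.532 0.1277 wh 0.091 0.19 ang 22.0 z [0.023  0.0459 0.0474]
```

View pics/w8b.png

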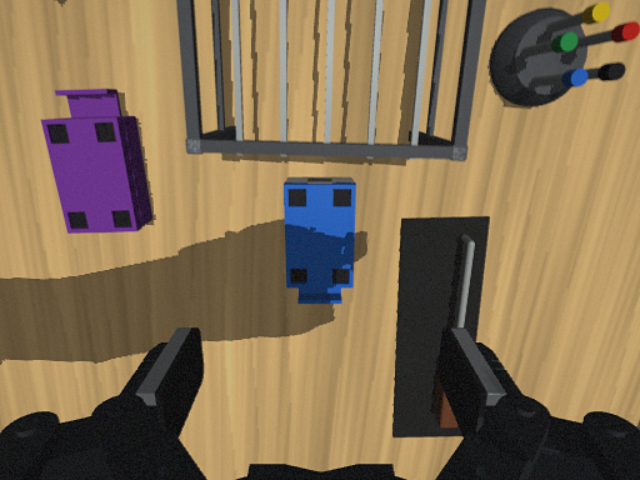

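The blue case now stands clear of the shelf (320,235 in the 640-wide view), and the hook is back on its mat at right.

Run:
```python
from h import *
for i in range(3):
    s=robot.sense(); print(s['tool_pos'],np.abs(s['joint_velocities']).max()); q=lid('wrist','w9',0.0,.3)
go([.539,.110,0.02],94)
```

```text
[0.53886561 0.14108365 0.22973026] 0.04961430889591648
wrist lid 3959 c 0.539 0.11 wh 0.064 0.101 ang 4.3 z [0.0449 0.0463 0.0475]
[0.53938634 0.13953742 0.22922915] 0.03506262020632779
wrist lid 3971 c 0.5389 0.11 wh 0.064 0.1 ang 4.3 z [0.0449 0.0463 0.0475]
[0.53965881 0.13867542 0.22889293] 0.020026124648851583
wrist lid 3990 c 0.5387 0.1102 wh 0.064 0.1 ang 3.9 z [0.0449 0.0463 0.0475]
row [-0.0, 0.0002, -0.0009, -0.0699, -0.0066, 0.5217] rows>= 3.4
```

Call:
{"name": "drive_tool", "arguments": {"deltas": [[[0,0,-0.0017,-0.073,-0.007,0.15,1],[0,0,-0.0017,-0.073,-0.007,0.3,1],[0,0,-0.0017,-0.073,-0.007,0.42,1],[0,0,-0.0017,-0.073,-0.007,0.52,1],[0,0,-0.0017,-0.073,-0.007,0.6,1],[0,0,-0.0017,-0.073,-0.007,0.65,1],[0,0,-0.0017,-0.073,-0.007,0.65,1],[0,0,-0.0017,-0.073,-0.007,0.65,1],[0,0,-0.0017,-0.073,-0.007,0.65,0.5],[0,0,-0.0017,-0.073,-0.007,0.65,0],[0,0,-0.0017,-0.073,-0.007,0.65,0],[0,0,-0.0017,-0.073,-0.007,0.65,0]]]}}

```text
time_s: 17.65
tool_pos: [0.539, 0.11, -0.0301]
orientation: [0.0, 0.681, 0.733, 0.001]
ft_force: [-1.4, -1.6, 10.7]
gripper_width: 0.0632
grip_force: 63.2
```

Run:
```python
from h import *
s=robot.sense(); print({k:np.round(s[k],4) for k in ('tool_pos','orientation','ft_force','wrist_torque','gripper_width','grip_force')})
lid('wrist','w10',0.0,.3)
```

```text
{'tool_pos': array([ 0.539 ,  0.11  , -0.0301]), 'orientation': array([3.000e-04, 6.805e-01, 7.327e-01, 5.000e-04]), 'ft_force': array([-1.4386, -1.5738, 10.6606]), 'wrist_torque': array([-0.289 ,  0.5302,  0.01  ]), 'gripper_width': np.float64(0.0632), 'grip_force': np.float64(63.1943)}
wrist lid 28474 c 0.5384 0.1191 wh 0.066 0.082 ang 4.0 z [0.0452 0.0463 0.0472]
```

Call:
{"name": "drive_tool", "arguments": {"deltas": [[[0,0,0,0,0,-0.02,0],[0,0,0,0,0,-0.08,0],[0,0,0,0,0,-0.2,0],[0,0,0,-0.05,0,-0.33,0],[0,0,0,-0.15,0.05,-0.45,0],[0,0,0,-0.28,0.1,-0.55,0],[0,0,0,-0.42,0.15,-0.575,0],[0,0,0,-0.56,0.2,-0.575,0],[0,0,0,-0.7,0.236,-0.575,0],[0,0,0,-0.82,0.236,-0.575,0],[0,0,0,-0.92,0.236,-0.575,0],[0,0,0,-0.92,0.236,-0.575,0]]]}}

```text
time_s: 19.2
tool_pos: [0.6584, -0.2543, 0.1991]
orientation: [0.0, 0.682, 0.731, -0.001]
ft_force: [-0.4, 1.0, -2.9]
gripper_width: 0.0635
grip_force: 67.7
```

Call:
{"name": "drive_tool", "arguments": {"deltas": [[[0,0,0,0,0,0,0],[0,0,0,0,0,0,0],[0,0,0,0,0,0,0]]]}}

```text
time_s: 19.58
tool_pos: [0.66, -0.2491, 0.1991]
orientation: [-0.0, 0.68, 0.733, 0.0]
ft_force: [-0.3, 0.1, -3.6]
gripper_width: 0.0634
grip_force: 67.7
```

```bash
cat >> h.py <<'E'
def edges(P,m,ang,zlo,zhi,n,s=None,C=None):
    """rect of points in frame rotated by ang (deg, long axis dir), robust extents"""
    q=P[m&np.isfinite(P[...,2])]
    rep(n,P,m)
E
python3 - <<'E'
from h import *
for i in range(2):
    s=robot.sense(); print({k:np.round(s[k],4) for k in ('tool_pos','orientation','ft_force','gripper_width')},np.abs(s['joint_velocities']).max())
    p,d=save('wrist',f'w11{i}'); P=cloud(d,cam('wrist',s)); X,Y,Z=[P[...,k] for k in range(3)]; r,b=p[...,0].astype(int),p[...,2].astype(int)
    t=s['tool_pos']
    rep('base',P,(X>.42)&(X<.6)&(Y>-.42)&(Y<-.22)&(Z>.042)&(Z<.056))
    rep('held',P,(np.abs(X-t[0])<.07)&(np.abs(Y-t[1])<.1)&(Z>t[2]+.055)&(Z<t[2]+.09)&(b>r+40))
cv2.imwrite('pics/w11b.png',cv2.resize(p[:,:,::-1],(640,480)))
E
```

```text
{'tool_pos': array([ 0.66  , -0.2491,  0.1991]), 'orientation': array([-0.000e+00,  6.801e-01,  7.331e-01,  1.000e-04]), 'ft_force': array([-0.327 ,  0.1117, -3.5567]), 'gripper_width': np.float64(0.0634)} 0.005437999829674086
base 4744 c 0.5187 -0.3214 wh 0.065 0.102 ang 7.2 z [0.0427 0.0462 0.0474]
held 29188 c 0.6609 -0.2412 wh 0.072 0.085 ang 4.9 z [0.2735 0.2753 0.2762]
{'tool_pos': array([ 0.66  , -0.2493,  0.1991]), 'orientation': array([0.000e+00, 6.802e-01, 7.331e-01, 1.000e-04]), 'ft_force': array([-0.0162,  0.7172, -4.1345]), 'gripper_width': np.float64(0.0632)} 0.004230944821093826
base 4751 c 0.5185 -0.3214 wh 0.066 0.102 ang 7.4 z [0.0428 0.0463 0.0475]
held 29216 c 0.6605 -0.2405 wh 0.072 0.085 ang 2.3 z [0.2736 0.2753 0.2762]
```

View pics/w11b.png

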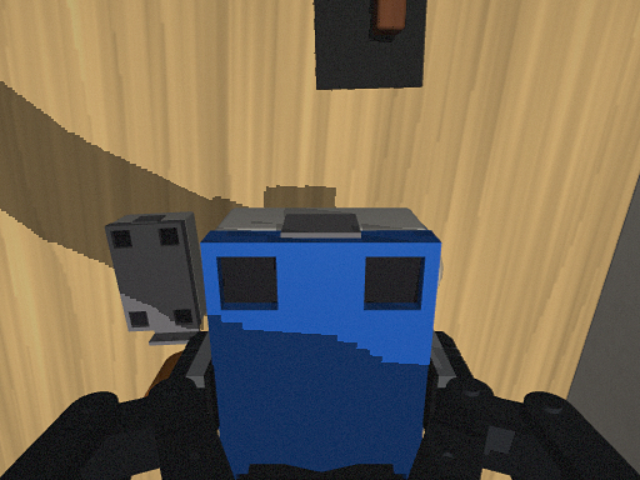

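The view shows the grey base fully visible at left (155,275) with four dark recesses. The held blue case is centred and level, with two recesses at 247,282 and 394,282. I'll fit both poses from the recesses.

Run:
```python
from h import *
s=robot.sense(); C=cam('wrist',s); K,Rm,t=C; print(s['tool_pos'])
im=cv2.imread('pics/w111.png'); g=im.max(2).astype(np.uint8)
def back(u,v,z):
    r=Rm@np.array([(u-K[0,2])/K[0,0],(v-K[1,2])/K[1,1],1]); return t+r*(z-t[2])/r[2]
def blobs(box,th,amin,amax,z):
    x0,y0,x1,y1=[int(.8*b) for b in box]; n,l,st,ce=cv2.connectedComponentsWithStats((g[y0:y1,x0:x1]<th).astype(np.uint8))
    out=[]
    for i in range(1,n):
        if amin<st[i,4]<amax: out.append((st[i].tolist(),back(ce[i,0]+x0,ce[i,1]+y0,z)))
    return out
for th in (45,55,65):
    for n,b,z,am in (('base',(105,212,205,335),.0463,(60,500)),('held',(205,245,440,318),.2753,(500,3500))):
        for st,p in blobs(b,th,*am,z): print(th,n,st,np.round(p*1000,1).tolist())
print('gray levels',[int(g[int(.8*v),int(.8*u)]) for u,v in ((121,239),(169,237),(138,319),(183,316),(150,280),(160,310),(247,282),(394,282),(320,280))])
```

```text
[ 0.65998435 -0.24955745  0.19904774]
45 base [49, 7, 28, 85, 271] [550.4, -308.9, 46.3]
45 base [43, 13, 17, 15, 209] [533.8, -281.6, 46.3]
45 base [4, 15, 18, 15, 214] [493.9, -286.6, 46.3]
45 base [54, 78, 16, 13, 165] [543.1, -356.6, 46.3]
45 base [19, 80, 16, 13, 142] [503.4, -361.8, 46.3]
45 held [13, 10, 45, 36, 1516] [637.3, -212.1, 275.3]
45 held [128, 10, 45, 36, 1539] [676.3, -209.2, 275.3]
55 base [42, 13, 18, 15, 233] [533.7, -281.8, 46.3]
55 base [4, 15, 18, 15, 232] [493.9, -286.9, 46.3]
55 base [54, 78, 17, 14, 188] [543.2, -357.0, 46.3]
55 base [19, 80, 16, 13, 162] [503.4, -362.2, 46.3]
55 base [40, 96, 40, 3, 72] [543.9, -374.1, 46.3]
55 held [10, 10, 48, 41, 1600] [637.1, -212.2, 275.3]
55 held [128, 10, 47, 40, 1613] [676.6, -209.2, 275.3]
65 base [19, 80, 16, 13, 170] [503.5, -362.4, 46.3]
65 held [10, 10, 48, 41, 1666] [636.9, -212.2, 275.3]
65 held [127, 10, 49, 41, 1685] [676.7, -209.3, 275.3]
gray levels [31, 21, 35, 14, 62, 57, 40, 38, 175]
```

Call:
{"name": "drive_tool", "arguments": {"deltas": [[[0,0,-0.005,-0.05,-0.1,0.02,0],[0,0,-0.01,-0.1,-0.22,0.06,0],[0,0,-0.0164,-0.14,-0.32,0.14,0],[0,0,-0.0164,-0.155,-0.3656,0.24,0],[0,0,-0.0164,-0.155,-0.3656,0.32,0],[0,0,-0.0164,-0.155,-0.3656,0.3475,0],[0,0,-0.0164,-0.155,-0.3656,0.3475,0],[0,0,-0.0164,-0.155,-0.3656,0.3475,0],[0,0,-0.0164,-0.155,-0.3656,0.3475,0],[0,0,-0.0164,-0.155,-0.3656,0.3475,0]]]}}

```text
time_s: 20.92
tool_pos: [0.5189, -0.3228, 0.0605]
orientation: [0.0, 0.661, 0.75, 0.0]
ft_force: [-0.0, 0.1, -3.6]
gripper_width: 0.0634
grip_force: 67.7
```

Run:
```python
from h import *
s=robot.sense(); print(s['tool_pos'],s['orientation'],s['ft_force'],np.abs(s['joint_velocities']).max())
go([.5188,-.3223,.02],97.2)
```

```text
[ 0.51894564 -0.3227865   0.06050265] [4.31797529e-04 6.61392932e-01 7.50039453e-01 1.44868039e-04] [-0.01005161  0.09925334 -3.56359235] 0.0044234632992333845
row [0.0003, 0.0001, -0.0001, 0.0013, -0.0003, 0.1013] rows>= 0.6
```

Call:
{"name": "drive_tool", "arguments": {"deltas": [[[0,0,0,0.001,0,0.03,0],[0,0,0,0.001,0,0.06,0],[0,0,0,0.001,0,0.08,0],[0,0,0,0.001,0,0.095,0],[0,0,0,0.001,0,0.103,0],[0,0,0,0.001,0,0.107,0],[0,0,0,0.001,0,0.11,0],[0,0,0,0.001,0,0.11,0]]]}}

```text
time_s: 21.92
tool_pos: [0.5186, -0.3223, 0.016]
orientation: [0.0, 0.661, 0.75, 0.0]
ft_force: [-0.3, -0.8, -4.5]
gripper_width: 0.0633
grip_force: 68.0
```

Call:
{"name": "drive_tool", "arguments": {"deltas": [[[0,0,0,0,0,0.003,0],[0,0,0,0,0,0.006,0],[0,0,0,0,0,0.007,0],[0,0,0,0,0,0.007,0]]]}}

```text
time_s: 22.42
tool_pos: [0.5185, -0.3223, 0.0131]
orientation: [0.0, 0.661, 0.75, -0.0]
ft_force: [0.1, 0.4, -3.3]
gripper_width: 0.0627
grip_force: 68.0
```

Call:
{"name": "drive_tool", "arguments": {"deltas": [[[0,0,0,0,0,0.0015,0],[0,0,0,0,0,0.002,0],[0,0,0,0,0,0.002,0]]]}}

```text
time_s: 22.8
tool_pos: [0.5185, -0.3223, 0.0123]
orientation: [-0.0, 0.661, 0.75, -0.0]
ft_force: [0.4, 0.1, -3.2]
gripper_width: 0.0632
grip_force: 68.0
```

Call:
{"name": "drive_tool", "arguments": {"deltas": [[[0,0,0,0,0,0.0015,0],[0,0,0,0,0,0.0025,0],[0,0,0,0,0,0.0025,0]]]}}

```text
time_s: 23.18
tool_pos: [0.5187, -0.3224, 0.012]
orientation: [0.0, 0.661, 0.75, 0.0]
ft_force: [-2.8, 2.7, 9.3]
gripper_width: 0.0632
grip_force: 69.8
```

Contact came at exactly the seated height, so I'll release and back off upward.

Call:
{"name": "drive_tool", "arguments": {"deltas": [[[0,0,0,0,0,0,0.6],[0,0,0,0,0,0,0.8],[0,0,0,0,0,0,1],[0,0,0,0,0,0,1],[0,0,0,0,0,-0.06,1],[0,0,0,0,0,-0.16,1],[0,0,0,0.02,0,-0.3,1],[0,0,0,0.06,0,-0.42,1],[0,0,0,0.1,0,-0.55,1],[0,0,0,0.1,0,-0.55,1],[0,0,0,0.1,0,-0.55,1],[0,0,0,0.1,0,-0.55,1]]]}}

```text
time_s: 24.68
tool_pos: [0.513, -0.2827, 0.2302]
orientation: [-0.001, 0.662, 0.75, -0.0]
ft_force: [0.6, 0.3, 0.1]
gripper_width: 0.0847
grip_force: 0.0
```

Run:
```python
from h import *
s=robot.sense(); print(s['tool_pos'])
p,d=save('wrist','w12'); P=cloud(d,cam('wrist',s)); X,Y,Z=[P[...,k] for k in range(3)]; r,b=p[...,0].astype(int),p[...,2].astype(int)
q=rep('top',P,(X>.42)&(X<.6)&(Y>-.42)&(Y<-.22)&(Z>.075)&(Z<.12)&(b>r+40))
A=np.c_[q[:,:2],np.ones(len(q))]; c=np.linalg.lstsq(A,q[:,2],rcond=None)[0]; print('tilt deg',np.degrees(c[:2]))
rep('baseside',P,(X>.42)&(X<.6)&(Y>-.42)&(Y<-.22)&(Z>.01)&(Z<.05))
p2,d2=save('side','s12'); P2=cloud(d2,cam('side')); 
u,v=proj([.5187,-.322,.05],cam('side')).astype(int)
X,Y,Z=[P2[...,k] for k in range(3)]
rep('hook',P2,(X>.6)&(X<.76)&(Y>-.2)&(Y<.16)&(Z>.018)&(Z<.05))
a=cv2.resize(p[:,:,::-1],(400,300)); bb=cv2.resize(np.ascontiguousarray(p2[v-45:v+45,u-60:u+60,::-1]),(400,300),interpolation=cv2.INTER_CUBIC)
cv2.imwrite('pics/m12.png',np.hstack([a,bb]))
```

```text
[ 0.51300458 -0.2826907   0.2302255 ]
top 4918 c 0.5196 -0.3332 wh 0.064 0.123 ang 6.9 z [0.0864 0.0882 0.0894]
tilt deg [-0.20914606  1.03987088]
baseside 365 c 0.5123 -0.2722 wh 0.063 0.003 ang 7.1 z [0.0107 0.0328 0.0461]
hook 184 c 0.6917 -0.0107 wh 0.025 0.209 ang 2.1 z [0.0214 0.0318 0.036 ]
```

View pics/m12.png

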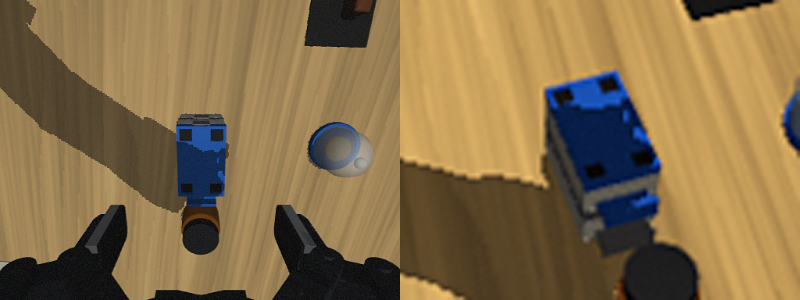

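Run:
```python
from h import *
s=robot.sense(); P=cloud(np.load('pics/w12.npy'),cam('wrist',s)); X,Y,Z=[P[...,k] for k in range(3)]
m=(X>.48)&(X<.56)&(Y>-.37)&(Y<-.272)&(Z>.0855)&(Z<.092); q=P[m]; rep('lid',P,m&(Y>-.4))
A=np.c_[q[:,:2],np.ones(len(q))]; c=np.linalg.lstsq(A,q[:,2],rcond=None)[0]; print('tilt deg',np.degrees(c[:2]))
P=cloud(np.load('pics/w8.npy'),cam('wrist'))  # unused pose
for c in ['scene']:
    save(c,'f'); P=cloud(np.load('pics/f.npy'),cam(c)); X,Y,Z=[P[...,k] for k in range(3)]
    P0=cloud(np.load('pics/scene0.npy'),cam(c)); 
    for n,Q in (('before',P0),('after',P)):
        X,Y,Z=[Q[...,k] for k in range(3)]; rep(n+' hook',Q,(X>.64)&(X<.74)&(Y>-.16)&(Y<.125)&(Z>.02)&(Z<.05)); rep(n+' shelf',Q,(X>.4)&(X<.7)&(Y>.15)&(Y<.5)&(Z>.12)&(Z<.16))
```

```text
lid 4601 c 0.5184 -0.322 wh 0.064 0.102 ang 7.2 z [0.0872 0.0884 0.0896]
tilt deg [-0.04212261  0.07372168]
before hook 261 c 0.6964 0.0008 wh 0.029 0.22 ang 3.8 z [0.0237 0.0308 0.0371]
before shelf 1248 c 0.5326 0.313 wh 0.186 0.241 ang 2.3 z [0.1311 0.1383 0.1445]
after hook 261 c 0.6927 0.0 wh 0.029 0.22 ang 6.4 z [0.0238 0.0316 0.0376]
after shelf 1246 c 0.5323 0.313 wh 0.186 0.242 ang 2.9 z [0.1312 0.1384 0.1444]
```

```bash
python3 -c "
from h import *
print(robot.sign_off())"
```

```text
the job is handed in; nothing more can be done
None
```

I pulled the blue-lidded case clear of the shelf with the hook and stood the hook back on its mat, turned about 2° from where it was. The case now sits level and fully seated on the grey-lidded one; the job was handed in at about 25 s of the 67 s, and no verdict came back.

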